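# Unload the red specimen through the guard window

## Robot

A 6-joint arm with a two-finger parallel gripper is mounted at the origin on a cart in front of the work surface, level with it; the furniture and walls round the work are solid. World frame = base frame: x ahead of the robot, y to its left, z up, the work surface at z = 0. Lengths are in m, angles in rad, forces in N, time in s.
With the tool pointing down it reaches from about 0.275 to 0.75 m from the base axis. Payload 10.2 kg.
Tool frame: the origin (TCP) lies midway between the tips of the shut fingers; the grasp point (between the pads) lies 19 mm behind it (ctrl.pinch_z is the distance from the TCP to the grasp point, in m); z points along the fingers, y is the line along which they close (so a half turn about z gives the same grasp; the last joint's range is limited). The gripper opens to 88 mm and grips with 3 to 60 N. Pads are 18 mm wide; open, the fingers measure 123 mm over their backs; the gripper's body (75 mm by 187 mm) begins 45 mm behind the grasp point.
Start: joints at [1.097, 0.313, 1.498, -0, 1.331, -0.223], TCP at [0.13, 0.509, 0.211] pointing down, gripper open.
Joint ranges: [-2.94, 2.94], [-0.97, 2.17], [0.19, 2.56], [-1.23, 4.37], [0.02, 3.11], [-2.88, 2.88]. Speed limits (rad/s): [2.39, 2.39, 3.01, 3.14, 3.14, 3.14].

## Interface

Orientations are given as [roll, pitch, yaw] about the fixed x, y, z axes, in that order (R = Rz(yaw) Ry(pitch) Rx(roll)).
In Python, from station import ctrl, grip, solver, optics, nets gives the robot as it stands. Calls block until the motion is done:
- ctrl.move_to(position, orientation): joint-space move of the TCP to a pose.
- ctrl.move_straight(position, rotation=None, feed=0.15, until_force=None): straight line of the TCP; rotation=None keeps the orientation; feed is the mean speed in m/s. With until_force (N) it stops when the force on the tool has changed by that much, and returns True; else False.
- ctrl.set_joints(angles): joint-space move.
- grip(opening, effort=None): finger opening in m; effort is the grip in N (None keeps the last); returns when the fingers have stopped.
- ctrl.dwell(seconds).
- solver.inverse_kinematics(position, orientation): joint angles nearest the present ones, or None.
- optics.grab_frame(name): name is "side" or "top" or "wrist"; returns (picture, depth): 420x560x3 uint8, red, green, blue; 420x560 float32, m along the optical axis (not along the pixel's ray), 0 where there is no reading.
- optics.camera_info(name): a dict with "mtx" (3x3 intrinsics, pixels), "k1" (the pictures are not rectified: a ray, as slopes to the right and down, at radius r is drawn at 1 + k1 r^2 times it, then the intrinsics apply), "R" (3x3) and "t" (3): a world point X has camera coordinates R X + t. Camera axes: x right, y down, z forward; pixel columns grow to the right and rows downward; lengths in m; the calibration is good to about 2 mm. A picture is of the moment at which its call begins: read the wrist's pose just before it. camera_info takes no time and is no camera call; for the wrist camera it gives the pose at the moment of the call.
A pose or a line that the arm cannot do raises ctrl.Unreachable and nothing moves.
- ctrl.finish_job(): hands the job in; it is judged then, once.
Trained networks look in the newest picture that a camera, given by its name, has taken for a name from the list of things; names that differ only in an ending like _2 or _b are one class to them, and where a whole thing is asked for, a point or a joint stands for the part that bears it (a point fixed in the world has none). Each returns a list of dicts, best first, with "confidence" (0 to 1); they miss things now and then, are a little off and sometimes report something else, mostly with a low value. They report only what shows in the picture. A call takes as long as a camera call.
- nets.find_in(camera, target): "box" ([left, top, right, bottom] in pixels, round what is visible of it).
- nets.tip_of(camera, target): "centre" ([column, row] in pixels: a listed point, or the origin of a listed thing).
Readings, each from a call of its own:
- ctrl.read_time(): time.
- ctrl.read_qpos(): joint angles.
- ctrl.read_dq(): joint speeds.
- ctrl.read_joint_efforts(): joint torques, N m.
- ctrl.read_tool_pos(): TCP position.
- ctrl.read_tool_rot(): TCP orientation.
- ctrl.read_ft_force(): force on the tool from outside, world axes, zero at the start.
- ctrl.read_torque(): the same for the moment, N m.
- ctrl.read_opening(): finger opening in m.
- ctrl.read_gripper_force(): force on a finger pad.
Only numpy, scipy, OpenCV 4.12 (cv2) and the standard library are available. Lean on these libraries where they do the work, as an engineer would, in place of code of your own. Each camera call takes 0.05 s, during which the arm holds its last target. There are 200 camera calls.

## Task

Reach down through the window in the yellow guard over the red specimen's lane and press that lane's blue lever all the way down, so that it pushes the red specimen forward to the front end of its lane, then let the lever come back up and move clear. Do not touch the guard, do not touch or lift either specimen, leave the other lever and the green specimen as they are, and do not disturb the loose things round about.

Things in the scene. Friction and masses are not known exactly. Their poses are not given: they have to be found in the camera images.
- unloader: Fixed two-lane unloader. Origin: worktop level, midway between the lever bars; x to the back, y left, z up. Grey deck 12 mm high, x -158 to +75 mm, 180 wide. Lanes at y = +55 (left) and -55, 36 mm wide, rails 9 mm high; front stop at x -152. Specimens start at x -101 (red left or right); the lever's foot pushes one to x -131. The yellow guard covers the rear.
- guard: Yellow guard, unloader's origin and axes. Closed at sides and back. Top plate 6 mm thick, top at z = 150 mm, x -85 to +60, y -110 to +110. Two windows, x -40 to +45 mm, 80 mm in y, centred on y = +55 and -55, with black edging that takes 3.5 mm off each side; a 30 mm bar between them. One blue lever bar under each window.
- lever_left (a joint): Hinge of the left lever (the bay at +y of the unloader), rad. 0 = at rest, bar up; grows as the bar is pressed down; hard stop at 0.35 = fully down. A weak spring (about 1.5 N at the bar at rest, 4.5 N fully down) brings it back up when let go.
- lever_right (a joint): Hinge of the right lever (the bay at -y of the unloader), rad. 0 = at rest, bar up; grows as the bar is pressed down; hard stop at 0.35 = fully down. A weak spring (about 1.5 N at the bar at rest, 4.5 N fully down) brings it back up when let go.
- lever_left_bar (a point): Top middle of the left lever's blue cross bar: unloader frame (0, +0.055, 0.137) at rest, 13 mm below the guard plate's top. Pressed, it goes down 27 mm to 40 mm below the plate's top, with under 8 mm drift to the back. The bar is round, 16 mm thick, 44 mm long along the unloader's y, level; window edges are 40 to 45 mm away.
- lever_right_bar (a point): Top middle of the right lever's blue cross bar: unloader frame (0, -0.055, 0.137) at rest, 13 mm below the guard plate's top. Pressed, it goes down 27 mm to 40 mm below the plate's top, with under 8 mm drift to the back. The bar is round, 16 mm thick, 44 mm long along the unloader's y, level; window edges are 40 to 45 mm away.
- red_specimen: Red mounted specimen, a disc 30 mm across and 18 mm high, loose, standing in one of the two lanes just in front of the guard. Origin at the centre of its underside, z up.
- green_specimen: Green mounted specimen, a disc 30 mm across and 18 mm high, loose, standing in the other lane. Origin at the centre of its underside, z up.
- tube_piece: Loose bystander: short bright steel tube, 30 mm across, 28 mm high, upright, left of the unloader, towards the tall cutting machine (solid, fills x > 0.37 m, y > 0.30 m; its lever and a hose reach out behind it: swing round it with the arm drawn in). Origin at the centre of its underside.
- gear: Loose bystander: small spur gear, 40 mm across, 12 mm high, lying left of the unloader, near the front edge. Origin at the centre of its underside.
- carton: Loose bystander: small white carton with red print, 70 x 70 x 30 mm, right of the unloader. Origin at the centre of its underside.

How it is judged:
By the outcome, as a careful person would: the job done as asked, in the order asked, and still so for the second after the job is handed in, with the robot touching nothing.
It also fails if it takes over 35 s, if anything falls off the work surface, if the arm or the gripper's body presses on something with over 40 N, if the wrist force passes 120 N, or if a joint passes its speed limit or range.

## Working session

There is one attempt and no reset: what is moved stays moved. The work goes in short steps, each a Python script; the robot and the scene stay as the last script left them, time stands still between calls to the robot, and variables do not carry over. Pictures are saved under pics/ and viewed, at most 10 in all, crops included, and the job is handed in when it is done.

```bash
ls; mkdir -p pics; cat > h.py <<'E'
import numpy as np, cv2
from station import ctrl, grip, solver, optics, nets
def ray(ci,u,v):
    K=np.array(ci["mtx"]);k1=ci["k1"]
    d=np.array([(u-K[0,2])/K[0,0],(v-K[1,2])/K[1,1]]);s=d.copy()
    for _ in range(20): s=d/(1+k1*(s@s))
    return np.array([s[0],s[1],1.])
def pt(ci,u,v,z=None,depth=None):
    R=np.array(ci["R"]);t=np.array(ci["t"]);r=ray(ci,u,v)
    c=-R.T@t;w=R.T@r
    k=depth if z is None else (z-c[2])/w[2]
    return c+k*w
def proj(ci,X):
    K=np.array(ci["mtx"]);c=np.array(ci["R"])@np.array(X)+np.array(ci["t"]);s=c[:2]/c[2]
    s=s*(1+ci["k1"]*(s@s));return K[:2,:2]@s+K[:2,2]
E
python3 - <<'E'
from h import *
Z=dict(lever_left_bar=.137,lever_right_bar=.137,red_specimen=.012,green_specimen=.012,tube_piece=0,gear=0,carton=0)
ims=[]
for n in ("top","side"):
    ci=optics.camera_info(n);im,d=optics.grab_frame(n);np.save(f"pics/{n}_d.npy",d);cv2.imwrite(f"pics/{n}0.png",im[:,:,::-1])
    print(n,"cam",-np.array(ci["R"]).T@ci["t"])
    for k,z in Z.items():
        r=nets.tip_of(n,k)[:2]
        print(k,[(np.round(a["centre"]),round(a["confidence"],2),pt(ci,*a["centre"],z=z).round(4)) for a in r])
print(ctrl.read_time(),ctrl.read_tool_rot())
E
```

```text
pics
top cam [ 0.32348038 -0.29673321  1.31921554]
lever_left_bar [(array([302., 168.]), 0.52, array([ 0.5603, -0.3387,  0.137 ]))]
lever_right_bar [(array([345., 185.]), 0.65, array([ 0.518 , -0.4457,  0.137 ]))]
red_specimen [(array([326., 226.]), 0.43, array([ 0.4247, -0.4079,  0.012 ]))]
green_specimen [(array([285., 206.]), 0.42, array([ 0.4785, -0.2965,  0.012 ]))]
tube_piece [(array([185., 211.]), 0.55, array([ 0.4623, -0.0183,  0.    ])), (array([167., 234.]), 0.38, array([0.3993, 0.0293, 0.    ]))]
gear [(array([168., 232.]), 0.48, array([0.4059, 0.0271, 0.    ])), (array([286., 206.]), 0.15, array([ 0.4794, -0.2976,  0.    ]))]
carton [(array([399., 212.]), 0.83, array([ 0.4667, -0.6118,  0.    ])), (array([347., 186.]), 0.59, array([ 0.5366, -0.4674,  0.    ]))]
side cam [-0.28676845 -0.71632987  0.73636277]
lever_left_bar [(array([316., 190.]), 0.85, array([ 0.5542, -0.3533,  0.137 ]))]
lever_right_bar [(array([344., 208.]), 0.57, array([ 0.5201, -0.4456,  0.137 ]))]
red_specimen [(array([345., 208.]), 0.64, array([ 0.6892, -0.3913,  0.012 ])), (array([309., 259.]), 0.45, array([ 0.4347, -0.3999,  0.012 ]))]
green_specimen [(array([280., 236.]), 0.58, array([ 0.4765, -0.2939,  0.012 ]))]
tube_piece [(array([174., 218.]), 0.65, array([0.4019, 0.0192, 0.    ])), (array([202., 209.]), 0.61, array([ 0.4769, -0.0236,  0.    ]))]
gear [(array([171., 220.]), 0.55, array([0.3904, 0.0197, 0.    ]))]
carton []
0.8 [3.14159011e+00 3.35183205e-05 2.89083246e+00]
```

View pics/top0.png

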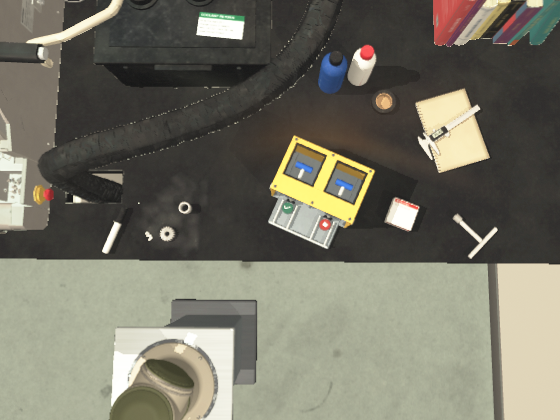

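View pics/side0.png

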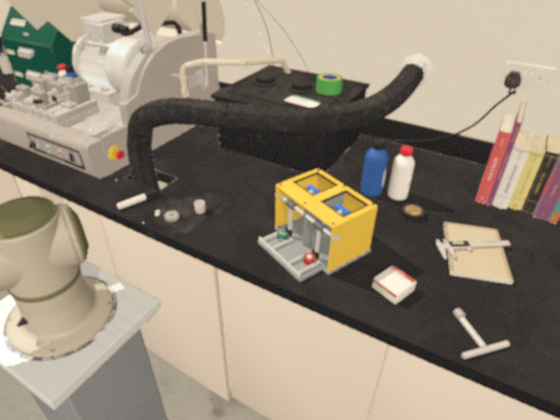

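The red specimen is in the right lane (top 326,226; side 309,259), with the right lever bar at top 345,185. That puts the lever at about (0.518, -0.446) and the unloader yaw near -22°. The machine and hose are to the left, so I'll draw in, swing, hover and look with the wrist camera.

```bash
python3 - <<'E'
from h import *
yaw=np.arctan2(-.0378,.0933)
q0=np.array(ctrl.read_qpos())
grip(0.0,10)
rot=list(ctrl.read_tool_rot())
ctrl.move_straight([0.13*.6,0.509*.6,0.30],feed=.2)
q1=np.array(ctrl.read_qpos());print(q1.round(2),ctrl.read_tool_pos().round(3) if hasattr(ctrl.read_tool_pos(),'round') else ctrl.read_tool_pos())
best=None
for y in (yaw,yaw+np.pi,yaw+np.pi/2,yaw-np.pi/2):
    q=solver.inverse_kinematics([.518,-.4457,.28],[np.pi,0,y]);q2=solver.inverse_kinematics([.518,-.4457,.1],[np.pi,0,y]);print(y,None if q is None else np.round(q,2),None if q2 is None else np.round(q2,2))
    if y in(yaw,yaw+np.pi) and q is not None and q2 is not None and (best is None or abs(q[5])<abs(best[0][5])): best=(np.array(q),y)
q,y=best
qs=q1.copy();qs[0]=q[0];qs[5]=q[5]
ctrl.set_joints(qs)
ctrl.move_to([.518,-.4457,.28],[np.pi,0,y])
ci=optics.camera_info("wrist");im,d=optics.grab_frame("wrist");np.save("pics/w_d.npy",d);cv2.imwrite("pics/w1.png",im[:,:,::-1])
import pickle;pickle.dump((ci,y),open("pics/w.pkl","wb"))
for k,z in dict(lever_left_bar=.137,lever_right_bar=.137,red_specimen=.012).items():
    print(k,[(np.round(a["centre"]),round(a["confidence"],2),pt(ci,*a["centre"],z=z).round(4)) for a in nets.tip_of("wrist",k)[:2]])
print(y,ctrl.read_time(),ctrl.read_tool_pos(),ctrl.read_opening())
E
```

```text
[ 0.94 -0.24  1.84  0.    1.54 -0.38] [0.078 0.306 0.3  ]
-0.3849335756364566 [-0.88  0.67  0.77 -0.    1.7   1.07] [-0.88  0.76  1.09 -0.    1.3   1.07]
2.7566590779533366 [-0.88  0.67  0.77  0.    1.7  -2.07] [-0.88  0.76  1.09  0.    1.3  -2.07]
1.18586275115844 [-0.88  0.67  0.77  0.    1.7  -0.5 ] [-0.88  0.76  1.09  0.    1.3  -0.5 ]
-1.955729902431353 [-0.88  0.67  0.77 -0.    1.7   2.64] [-0.88  0.76  1.09 -0.    1.3   2.64]
lever_left_bar [(array([173., 184.]), 0.7, array([ 0.569 , -0.3416,  0.137 ]))]
lever_right_bar [(array([275., 184.]), 0.62, array([ 0.526 , -0.4458,  0.137 ]))]
red_specimen []
-0.3849335756364566 7.0667 [ 0.51790523 -0.44538917  0.28097424] 0.0007272035866317127
```

View pics/w1.png

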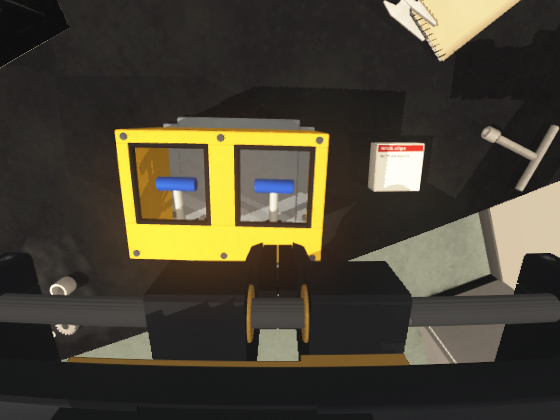

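Wrist view: both bars are centred in their windows, right bar at (274,186), and the hanging fingers are clear of the guard. Next I'll refine by blue centroid and press down with a force guard.

```bash
python3 - <<'E'
from h import *
import pickle
ci,yaw=pickle.load(open("pics/w.pkl","rb"))
def blob(im):
    h=cv2.cvtColor(im,cv2.COLOR_BGR2HSV);m=cv2.inRange(h,(105,150,60),(130,255,255))
    n,l,s,c=cv2.connectedComponentsWithStats(m);o=np.argsort(-s[1:,4])[:2]+1
    return sorted([tuple(c[i])for i in o])
b=blob(cv2.imread("pics/w1.png"));P=[pt(ci,*c,z=.130) for c in b]
d=P[0]-P[1];yw=np.arctan2(-d[0],d[1]);print(np.round(b),np.round(P,4),np.linalg.norm(d),yw)
bar=P[1][:2]; print("window z by depth",np.load("pics/w_d.npy")[int(b[1][1]),int(b[1][0])],(np.array(ci["R"])@[*bar,.135]+ci["t"])[2])
assert np.linalg.norm(bar-[.522,-.4457])<.01 and abs(np.linalg.norm(d)-.11)<.006
xy=bar+.003*np.array([np.cos(yw),np.sin(yw)])
o=[np.pi,0,yw]
ctrl.move_straight([*xy,.19],o,feed=.12)
f0=np.array(ctrl.read_ft_force())
hit=ctrl.move_straight([*xy,.104],feed=.03,until_force=14)
print(hit,np.array(ctrl.read_ft_force())-f0,ctrl.read_tool_pos())
ctrl.dwell(.3);print(np.array(ctrl.read_ft_force())-f0,ctrl.read_tool_pos())
im,_=optics.grab_frame("side");cv2.imwrite("pics/s2.png",im[200:300,240:380,::-1].repeat(4,0).repeat(4,1))
print(ctrl.read_time(),[(a["centre"],a["confidence"]) for a in nets.tip_of("side","red_specimen")])
E
```

```text
[[174. 184.]
 [274. 186.]] [[ 0.5683 -0.3401  0.13  ]
 [ 0.5233 -0.4433  0.13  ]] 0.11260582237561718 -0.41141796909285505
window z by depth 0.32408044 0.326097244225346
False [ 1.82089214 -0.38241187  1.89083463] [ 0.52608314 -0.44459033  0.10410326]
[ 2.00973274 -0.76479416  1.80183587] [ 0.52604657 -0.44455016  0.10400171]
11.3333 [([304.7, 264.7], 0.5)]
```

View pics/s2.png

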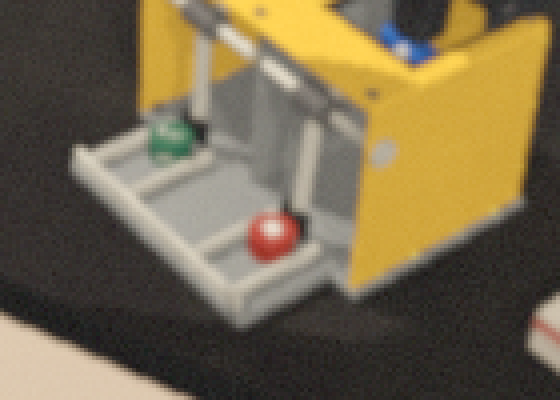

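The side crop shows the red disc moved forward (side ~305,265) with the lever's foot behind it, but the blue bar shows in front of the fingers. The force is mostly along +x, so the tip slid onto the bar's rear flank. I'll rise, remeasure and press again further forward.

```bash
cat >> h.py <<'E'
def blob(im):
    h=cv2.cvtColor(im,cv2.COLOR_BGR2HSV);m=cv2.inRange(h,(105,150,60),(130,255,255))
    n,l,s,c=cv2.connectedComponentsWithStats(m);o=np.argsort(-s[1:,4])[:2]+1
    return sorted([tuple(c[i])for i in o])
E
python3 - <<'E'
from h import *
print("red was",pt(optics.camera_info("side"),304.7,264.7,z=.012))
ctrl.move_straight([.526,-.4446,.17],feed=.1)
ctrl.move_straight([.526-.02*np.cos(.41),-.4446+.02*np.sin(.41),.24],feed=.15)
ci=optics.camera_info("wrist");im,d=optics.grab_frame("wrist");bgr=im[:,:,::-1].copy();cv2.imwrite("pics/w3.png",bgr)
b=blob(bgr)
for c in b: print(np.round(c),pt(ci,*c,z=.130).round(4),"depth",pt(ci,*c,depth=d[int(c[1]),int(c[0])]).round(4))
# fingertip check: where TCP projects
print("tcp px",proj(ci,ctrl.read_tool_pos()))
ct=optics.camera_info("top");im,d=optics.grab_frame("top")
for k,z in dict(lever_right_bar=.137,red_specimen=.012,green_specimen=.012).items():
    print(k,[(np.round(a["centre"]),round(a["confidence"],2),pt(ct,*a["centre"],z=z).round(4)) for a in nets.tip_of("top",k)[:2]])
print(ctrl.read_time())
E
```

```text
red was [ 0.41145921 -0.40079968  0.012     ]
[163. 182.] [ 0.5684 -0.3405  0.13  ] depth [ 0.5685 -0.3426  0.1348]
[277. 182.] [ 0.5237 -0.443   0.13  ] depth [ 0.5247 -0.4435  0.1359]
tcp px [277.20773885 241.58513213]
lever_right_bar [(array([343., 186.]), 0.43, array([ 0.5161, -0.4395,  0.137 ]))]
red_specimen []
green_specimen []
13.075
```

View pics/w3.png

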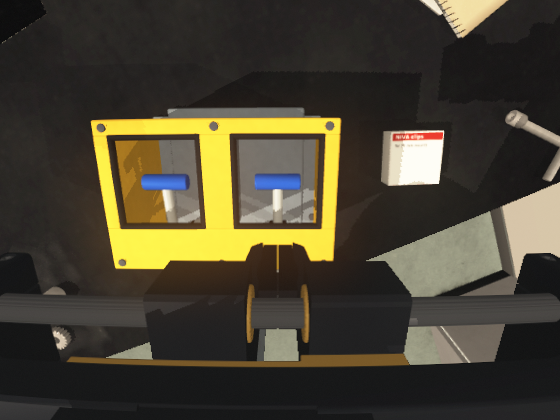

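Rebound is confirmed. The wrist view puts the bar at (277,182), about (0.522, -0.444) after averaging with the top view. I'll turn the gripper 90° so the shut fingers' 35 mm width spans the bar crosswise, which avoids a slip, and press again.

```bash
python3 - <<'E'
from h import *
yaw=-.40
xy=[.523,-.4445]
p=ctrl.read_tool_pos()
ctrl.move_to([*xy,.22],[np.pi,0,yaw+np.pi/2])
ctrl.move_straight([*xy,.16],feed=.1)
f0=np.array(ctrl.read_ft_force())
for z in (.13,.12,.115):
    hit=ctrl.move_straight([*xy,z],feed=.05,until_force=14);print(z,hit,(np.array(ctrl.read_ft_force())-f0).round(2))
    if hit:break
if not hit: hit=ctrl.move_straight([*xy,.099],feed=.03,until_force=12)
print(hit,(np.array(ctrl.read_ft_force())-f0).round(2),ctrl.read_tool_pos())
ctrl.dwell(.2);print((np.array(ctrl.read_ft_force())-f0).round(2))
ci=optics.camera_info("side");im,_=optics.grab_frame("side");cv2.imwrite("pics/s4.png",im[200:300,240:380,::-1].repeat(4,0).repeat(4,1))
print(ctrl.read_time(),[(a["centre"],a["confidence"],pt(ci,*a["centre"],z=.012)) for a in nets.tip_of("side","red_specimen")])
E
```

```text
0.13 False [-0.62 -0.67 -0.23]
0.12 False [-1.34 -0.33 -0.21]
0.115 False [-0.54  0.23  0.72]
False [ 0.03 -1.78  2.9 ] [ 0.523039   -0.44451938  0.09916987]
[ 0.43 -0.74  2.24]
17.5083 [([303.6, 261.4], 0.58, array([ 0.42065874, -0.39297462,  0.012     ]))]
```

View pics/s4.png

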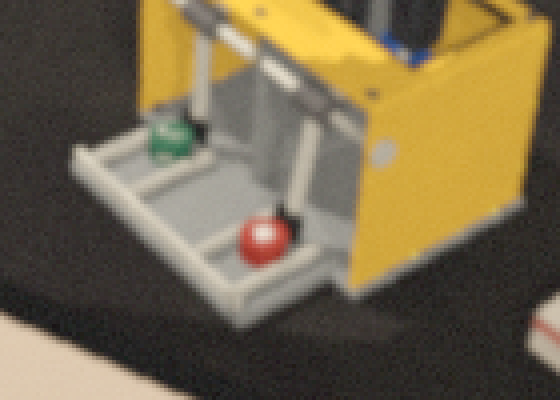

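```bash
python3 - <<'E'
from h import *
ci=optics.camera_info("side");crop=lambda X:((proj(ci,X)-[240,200])*4).round(0)
y=-.40;ex=np.array([np.cos(y),np.sin(y),0]);ey=np.array([-np.sin(y),np.cos(y),0])
B=np.array([.5215,-.444,0]);O=B+.055*ey
W=lambda a,b,c:O+a*ex+b*ey+np.array([0,0,c])
for s in(-.101,-.131):print("red mid",s,crop(W(s,-.055,.021)))
print("green",crop(W(-.101,.055,.021)))
for n,a,z in(("rest",0,.129),("down",.006,.102)):print(n,"bar R,mid,L",*[crop(W(a,-.055+e,z)) for e in(-.022,0,.022)])
print("plate corner FR",crop(W(-.085,-.11,.15)),"bay front",crop(W(-.158,-.09,.012)),"left",crop(W(-.158,.09,.012)))
print("window front R",crop(W(-.04,-.095,.15)),"TCP",crop(ctrl.read_tool_pos()))
im,_=optics.grab_frame("side");b=im[:,:,::-1].copy();h=cv2.cvtColor(b,cv2.COLOR_BGR2HSV)
r=cv2.inRange(h,(0,150,90),(8,255,255))|cv2.inRange(h,(172,150,90),(180,255,255))
g=cv2.inRange(h,(65,60,30),(95,255,255))
for n,m in(("r",r),("g",g)):
    v,u=np.nonzero(m[200:300,240:380][:70]);print(n,4*np.median(u)+2,4*np.median(v)+2,len(u))
F=[]
for i in range(10):F.append(ctrl.read_ft_force());ctrl.dwell(.02)
print(np.mean(F,0),ctrl.read_time())
E
```

```text
red mid -0.101 [278. 234.]
red mid -0.131 [240. 254.]
green [170. 143.]
rest bar R,mid,L [438.  56.] [413.  39.] [388.  22.]
down bar R,mid,L [440.  88.] [415.  70.] [391.  53.]
plate corner FR [376. 107.] bay front [242. 316.] left [ 70. 158.]
window front R [415.  66.] TCP [410.  76.]
r 268.0 250.0 56
g 178.0 142.0 51
[ 1.4864077  -0.66400099  2.53211505] 17.775
```

The red disc has moved only about a third of its travel (crop 264,241, against a target near 240,254), yet the TCP is already below the full-down level. I need to see how the fingers meet the bar.

```bash
python3 - <<'E'
from h import *
ci=optics.camera_info("wrist");im,d=optics.grab_frame("wrist");b=im[:,:,::-1].copy()
cv2.imwrite("pics/w5.png",b);np.save("pics/w5d.npy",d);print("tcp px",proj(ci,ctrl.read_tool_pos()),"bar rest",proj(ci,[.5215,-.444,.137]),ctrl.read_opening(),ctrl.read_time())
print("cam",-np.array(ci["R"]).T@ci["t"])
E
```

```text
tcp px [275.78156876 240.46190268] bar rest [272.31146164 269.17998847] 0.0008357757060449552 17.825
cam [ 0.55178822 -0.37869623  0.27261548]
```

View pics/w5.png

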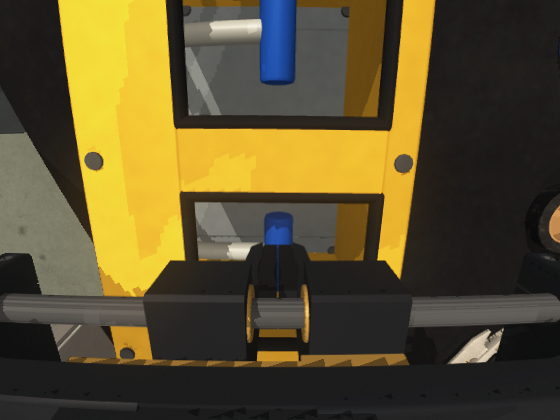

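```bash
python3 - <<'E'
from h import *
ci=optics.camera_info("wrist");d=np.load("pics/w5d.npy")
for n,u,v in (("bar",278,235),("bar",278,225),("bar",278,217),("leftbar",278,75),("leftbar",278,50),("plate",300,160),("post",235,250),("fing",262,258),("fing",295,258),("fing",278,258),("fingtip",265,248),("f",262,280),("f",295,280)):
    print(n,u,v,pt(ci,u,v,depth=d[v,u]).round(4))
E
```

```text
bar 278 235 [ 0.5298 -0.4319  0.126 ]
bar 278 225 [ 0.532  -0.4266  0.1261]
bar 278 217 [ 0.5518 -0.3787  0.2726]
leftbar 278 75 [ 0.56   -0.3603  0.1354]
leftbar 278 50 [ 0.5638 -0.3512  0.1362]
plate 300 160 [ 0.5547 -0.3961  0.1498]
post 235 250 [ 0.504  -0.4319  0.1229]
fing 262 258 [ 0.5205 -0.4339  0.1423]
fing 295 258 [ 0.5358 -0.438   0.147 ]
fing 278 258 [ 0.5277 -0.4367  0.1429]
fingtip 265 248 [ 0.5215 -0.434   0.1313]
f 262 280 [ 0.5218 -0.4336  0.1645]
f 295 280 [ 0.5343 -0.4389  0.1646]
```

The fingers do sit on the bar, which is only 10 mm down (top at z 0.126). The real tips are about 27 mm above the nominal TCP, so nothing slipped and it just needs more depth. I'll check body clearance first.

```bash
python3 - <<'E'
from h import *
ci=optics.camera_info("wrist");d=np.load("pics/w5d.npy")
for n,u,v in (("block",180,268),("block",200,280),("block",200,320),("block",360,268),("block",360,340),("rod",60,300),("rod",480,300),("tipL",262,246),("tip",278,246),("tip",292,247),("ring",250,310),("side",20,270),("pad",278,345)):
    p=pt(ci,u,v,depth=d[v,u]);print(n,u,v,d[v,u].round(3),p.round(4))
y=-.4
print("TCP proj at z", [(z,proj(ci,[.523,-.4445,z]).round(0)) for z in(.099,.11,.12,.127)])
E
```

```text
block 180 268 0.08 [ 0.5125 -0.4034  0.2004]
block 200 280 0.074 [ 0.5188 -0.4064  0.2062]
block 200 320 0.068 [ 0.5181 -0.4122  0.2146]
block 360 268 0.081 [ 0.5579 -0.423   0.1997]
block 360 340 0.069 [ 0.5507 -0.4321  0.2149]
rod 60 300 0.077 [ 0.4794 -0.3977  0.2053]
rod 480 300 0.077 [ 0.5846 -0.4418  0.2057]
tipL 262 246 0.151 [ 0.5209 -0.4319  0.1326]
tip 278 246 0.154 [ 0.528  -0.4361  0.13  ]
tip 292 247 0.154 [ 0.5346 -0.4394  0.1303]
ring 250 310 0.073 [ 0.5282 -0.4172  0.2097]
side 20 270 0.085 [ 0.4638 -0.3868  0.1963]
pad 278 345 0.148 [ 0.51   -0.4786  0.1497]
TCP proj at z [(0.099, array([276., 240.])), (0.11, array([276., 247.])), (0.12, array([276., 255.])), (0.127, array([275., 260.]))]
```

Measured: the body's lowest visible surface is at about z 0.196, 46 mm above the plate, so there is room to go about 18 mm deeper. I'll step down with a force guard, watching the bar height by depth.

```bash
python3 - <<'E'
from h import *
xy=[.5245,-.4451]
def look():
    F=[]
    for i in range(5):F.append(ctrl.read_ft_force());ctrl.dwell(.02)
    ci=optics.camera_info("wrist");im,d=optics.grab_frame("wrist")
    z=lambda u,v:pt(ci,u,v,depth=d[v,u])[2]
    bl=np.nonzero(blob(im[:,:,::-1].copy()) is not None)
    h=cv2.cvtColor(im,cv2.COLOR_RGB2HSV);m=cv2.inRange(h,(105,150,40),(130,255,255));m[:150]=0;m[250:]=0
    vs,us=np.nonzero(m);k=[z(u,v) for u,v in zip(us,vs) if d[v,u]>.1]
    print("tcp",np.round(ctrl.read_tool_pos(),4),"F",np.mean(F,0).round(2),"bar z",np.percentile(k,90).round(4) if k else None,"body",[z(*c).round(4) for c in((180,268),(360,268),(20,270))],flush=True)
for zz in(.092,.086,.083,.081,.079,.077):
    hit=ctrl.move_straight([*xy,zz],feed=.03,until_force=7)
    look()
    if hit: print("hit",zz);break
ctrl.dwell(.2)
im,_=optics.grab_frame("side");cv2.imwrite("pics/s6.png",im[200:300,240:380,::-1].repeat(4,0).repeat(4,1));print(ctrl.read_time())
E
```

```text
Traceback (most recent call last):
ValueError: Calling nonzero on 0d arrays is not allowed. Use np.atleast_1d(scalar).nonzero() instead. If the context of this error is of the form `arr[nonzero(cond)]`, just use `arr[cond]`.
```

A stray line of mine broke the script, so I'll remove it and continue.

```bash
python3 - <<'E'
from h import *
xy=[.5245,-.4451]
def look():
    F=[]
    for i in range(5):F.append(ctrl.read_ft_force());ctrl.dwell(.02)
    ci=optics.camera_info("wrist");im,d=optics.grab_frame("wrist")
    z=lambda u,v:pt(ci,u,v,depth=d[v,u])[2]
    h=cv2.cvtColor(im,cv2.COLOR_RGB2HSV);m=cv2.inRange(h,(105,150,40),(130,255,255));m[:150]=0;m[250:]=0
    vs,us=np.nonzero(m);k=[z(u,v) for u,v in zip(us,vs) if d[v,u]>.1]
    print("tcp",np.round(ctrl.read_tool_pos(),4),"F",np.mean(F,0).round(2),"bar z",np.percentile(k,90).round(4) if k else None,"body",[z(*c).round(4) for c in((180,268),(360,268),(20,270))],flush=True)
look()
for zz in(.086,.083,.081,.079,.077):
    hit=ctrl.move_straight([*xy,zz],feed=.03,until_force=7)
    look()
    if hit: print("hit",zz);break
ctrl.dwell(.2)
im,_=optics.grab_frame("side");cv2.imwrite("pics/s6.png",im[200:300,240:380,::-1].repeat(4,0).repeat(4,1));print(ctrl.read_time())
E
```

```text
tcp [ 0.5244 -0.4451  0.092 ] F [-2.45  0.66  2.24] bar z 0.1193 body [np.float64(0.1944), np.float64(0.1937), np.float64(0.1893)]
tcp [ 0.5247 -0.4452  0.0862] F [-0.58 -0.33  3.31] bar z 0.1135 body [np.float64(0.1883), np.float64(0.1868), np.float64(0.1837)]
tcp [ 0.5246 -0.4452  0.0831] F [ 0.23 -0.41  4.33] bar z 0.1104 body [np.float64(0.1847), np.float64(0.1847), np.float64(0.181)]
tcp [ 0.5247 -0.4452  0.0823] F [-1.4   1.68 10.93] bar z 0.1097 body [np.float64(0.1831), np.float64(0.1846), np.float64(0.1797)]
tcp [ 0.5247 -0.4453  0.0817] F [-4.67  4.83 18.82] bar z 0.1092 body [np.float64(0.1829), np.float64(0.1846), np.float64(0.1789)]
tcp [ 0.5247 -0.4454  0.0812] F [-7.56  7.71 27.47] bar z 0.109 body [np.float64(0.1831), np.float64(0.1833), np.float64(0.1784)]
20.75
```

View pics/s6.png

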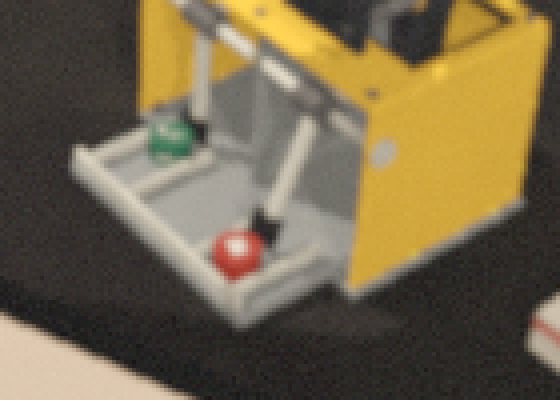

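Hard stop reached: bar at z 0.109 and force climbing to 27 N. The red disc is at crop (238,253), matching the predicted front end (240,254). I'll release, rise clear, check and hand in.

```bash
python3 - <<'E'
from h import *
ctrl.move_straight([.5245,-.4451,.115],feed=.06)
ctrl.move_straight([.5245,-.4451,.26],feed=.2)
ctrl.move_straight([.40,-.30,.30],feed=.25)
ctrl.dwell(.3)
im,_=optics.grab_frame("side");cv2.imwrite("pics/s7.png",im[150:310,200:440,::-1].repeat(3,0).repeat(3,1));print(ctrl.read_time(),np.round(ctrl.read_ft_force(),2))
E
```

```text
23.6917 [ 0.11  0.33 -0.  ]
```

View pics/s7.png

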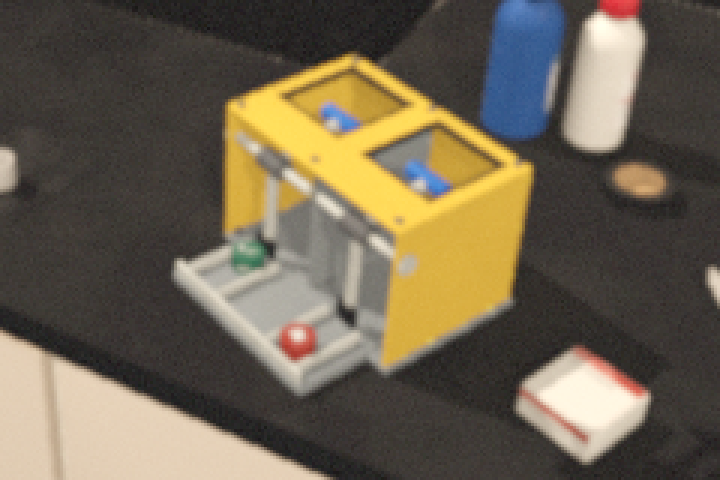

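The red disc is at the front end (297,340), the right lever is back up (425,180), and the green disc and left lever are unmoved. The arm is clear.

```bash
python3 -c "
from h import *
print(ctrl.finish_job())"
```

```text
the job is handed in; nothing more can be done
None
```

The job is handed in: the right lever was pressed to its stop on the third, deeper push (the first two stopped partway), the red specimen is at the front of its lane, and in the last picture the lever is back up, the arm clear, and the green specimen and left lever unmoved.

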